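# Third hand for a drawer repair in the toy library

## Robot

A 6-joint arm with a two-finger parallel gripper is mounted at the origin on the work surface. World frame = base frame: x ahead of the robot, y to its left, z up, the work surface at z = 0. Lengths are in m, angles in rad, forces in N, time in s.
With the tool pointing down it reaches from about 0.275 to 0.825 m from the base axis. Payload 5.2 kg.
Tool frame: the origin (TCP) lies on the centre line of the jaws, within the pads' length; the fingertips stand 8 mm ahead of it and the grasp point (between the pads) lies 11 mm behind it (tips_ahead is the distance from the TCP to the fingertips, in m); z points along the fingers, y is the line along which they close (so a half turn about z gives the same grasp; the last joint's range is limited). The gripper opens to 93 mm and grips with 3 to 60 N. Pads are 15 mm wide; open, the fingers measure 128 mm over their backs; the gripper's body (75 mm by 188 mm) begins 65 mm behind the grasp point.
Start: joints at [-1.521, 0.259, 1.535, -0, 1.348, -0.203], TCP at [0.138, -0.533, 0.227] pointing down, gripper open.
Joint ranges: [-3.14, 3.14], [-0.91, 2.08], [0.19, 2.58], [-1.22, 4.36], [0.22, 2.71], [-3.12, 3.12]. Speed limits (rad/s): [2.57, 2.57, 3.14, 3.14, 3.14, 3.14].

## Interface

Orientations are given as a rotation vector (axis times angle).
In Python, from bench import sense, capture, sign_off, tips_ahead gives the robot as it stands.
- The arm moves only by the tool carry_out, never from a script. Its argument "increments" is a list that holds one entry, the list of rows, each a list of 5 numbers: the shift along the world's x, y, z in mm, then the turn about the world's z in units of 6 degrees (1.0 is 6 degrees), then the closure, from 0 (fully open) to 1 (shut). In form: [[[x, y, z, twist, gripper], ...]]. A call has exactly 10 rows; each row shifts and turns the commanded pose from where the row before left it; what a row does not reach is not made up. A row lasts 1/12 s, in which the tool goes at most 41.7 mm and 7.16 degrees, less where a joint would pass 70% of its speed; a pose out of reach is approached as far as the arm can. A call with a gripper value outside its range is refused whole. The fingers move at their own pace and stop on an object; "grip_force" is the grip in N (left out, the last holds). Time passes only in rows, so rows that do not move let the fingers close, or fill a call up. It gives the time, the measured TCP pose, the force, the opening and the grip force at its end, in the units of the state.
- sense(): the state, without advancing time (a new reading comes with each control period).
- capture(name): name is "side" or "top" or "wrist"; returns a dict with "pixels" (480x640x3 uint8, red, green, blue), "vertical_fov" (degrees; the focal length in pixels is half the picture's height over the tangent of half this angle, whatever the lens; pixels are square), "cx", "cy" (the principal point, pixels), "dist_coeffs" ([k1, k2, p1, p2, k3] as OpenCV has them; the pictures are not rectified), "world_from_camera" (4x4, takes a point from camera to world coordinates). Camera axes: x right, y up, looking along -z (the intrinsics and any distortion apply to the point x, -y, -z); pixel columns grow to the right and rows downward; lengths in m; the calibration is good to about 2 mm. A picture is of the moment at which its call begins. There is no depth.
- sign_off(): hands the job in; it is judged then, once.
The state is a dict: "t": time; "joints": joint angles; "joint_velocities": joint speeds; "effort": joint torques, N m; "eef_pos": TCP position; "ee_rot": TCP orientation; "force": force on the tool from outside, world axes, zero at the start; "moment": the same for the moment, N m; "opening": finger opening in m; "grasp_force": force on a finger pad.
Only numpy, scipy, OpenCV 4.12 (cv2) and the standard library are available. Lean on these libraries where they do the work, as an engineer would, in place of code of your own. Each camera call takes 0.05 s, during which the arm holds its last target. There are 200 camera calls.

## Task

Lift the loose drawer front out of its stand and hold it against the open end of the drawer on the sprung cradle, knob outwards, upright and its edges flush with the drawer all round. Press it straight in until the sprung carriage has gone back about half-way to its stop (about 10 newtons), never as far as the stop, and finish while still gripping it and pressing steadily, so that I can screw it on. Leave the screwdriver, the jar and the game box alone.

Things in the scene. Friction and masses are not known exactly. Their poses are not given: they have to be found in the camera images.
- front_center (a point): Centre of the loose drawer front: a light-wood board 160 mm wide (its y), 90 high (z, up), 14 thick (x), 0.12 to 0.24 kg. Inner face to +x, knob on the outer face (-x). Starts upright on its long edge in the stand, knob towards the robot's side within 0.4 rad. Grip its thickness from above near the top edge: what is more than 45 mm above its lower edge is clear of knob and stand.
- knob (a point): Tip of the drawer front's small dark wooden knob: 18 mm across, standing 20 mm off the outer face, on the board's middle line, 28 mm above its lower edge. Same axes as the board.
- stand: Fixed plywood stand in which the front waits, 80 x 200 mm, base 10 mm thick; the board stands on the base in a 20 mm wide slot between posts that rise to 35 mm above the table near both ends of the board; the middle is open. Origin on the table under its centre; x across the slot, y along it.
- drawer_mouth (a point): Centre of the drawer's open end, half-way across and up, in the plane of the end; moves with the carriage. x points into the drawer (pressing direction), y across, z up. Drawer: light wood, 160 mm wide, 90 high, 170 deep, open on top, walls 10 mm, fixed on the carriage, underside 40 mm above the table. With the front flush in place, the board's centre is 7 mm outside (-x) this point, axes parallel.
- cradle: Fixed plywood cradle under the drawer, with the sprung carriage on it. Origin on the table below the drawer's open end (at rest), axes as the drawer's. Its base starts 30 mm behind the open end, so nothing there carries the front; its back stop is 106 mm high, lower than the drawer's rim at 130 mm. A finger on the board's inner side goes into the open drawer.
- carriage (a joint): How far the sprung carriage with the drawer has been pushed back along the drawer's x, in m: 0 at rest, 0.020 at its plywood back stop (which stands behind the drawer, with a 20 mm gap at rest). The spring pushes back 1 N for every mm, with no preload, so half-way is 0.010 m and 10 N; friction is about 0.3 N.
- screwdriver_mid (a point): Bystander: a screwdriver 180 mm long lying on the table; a point near its middle.
- jar: Bystander: a closed glass jar, 56 mm across, 65 mm high; origin at the centre of its underside.
- gamebox: Bystander: a white game box with a blue lid, 110 x 150 x 40 mm lying flat; origin at the centre of its underside.
Mind the look-alikes: they are no part of the job. Of the things like the part that bears front_center, leave any that is orange; of the rest the smaller one is meant.

How it is judged:
By the outcome, as a careful person would: the job done as asked, in the order asked, and still so for the second after the job is handed in, while the arm keeps its last pose, push and grip.
It also fails if it takes over 45 s, if anything falls off the work surface, if the arm or the gripper's body presses on something with over 40 N, if the wrist force passes 120 N, or if a joint passes its speed limit or range.

## Working session

There is one attempt and no reset: what is moved stays moved. The work goes in short steps, Python scripts to look and compute and a tool call to move; the robot and the scene stay as the last step left them, time stands still between calls to the robot, and variables do not carry over. Pictures are saved under pics/ and viewed, at most 10 in all, crops included, and the job is handed in when it is done.

Besides the shell and the picture viewer there is one more tool, called after "Call:" as name(argument=value, ...) on one line, values as JSON. carry_out: Moves the arm, as the interface text tells. Its arguments: {"type":"object","properties":{"increments":{"type":"array"},"grip_force":{"type":"number"}},"required":["increments"]}

```bash
mkdir -p pics; cat > h.py <<'E'
import numpy as np, cv2
from bench import sense, capture, sign_off
def K(c):
    f=240/np.tan(np.radians(c["vertical_fov"])/2)
    return np.array([[f,0,c["cx"]],[0,f,c["cy"]],[0,0,1.]])
def ray(c,uv):
    p=cv2.undistortPoints(np.array(uv,float).reshape(-1,1,2),K(c),np.array(c["dist_coeffs"],float)).reshape(-1,2)
    d=np.c_[p[:,0],-p[:,1],-np.ones(len(p))]
    T=np.array(c["world_from_camera"]); return T[:3,3],d@T[:3,:3].T
def onz(c,uv,z):
    o,d=ray(c,uv); return o+d*((z-o[2])/d[:,2])[:,None]
def proj(c,P):
    T=np.linalg.inv(np.array(c["world_from_camera"])); q=np.asarray(P,float).reshape(-1,3)@T[:3,:3].T+T[:3,3]
    q=q*[1,-1,-1]
    return cv2.projectPoints(q,np.zeros(3),np.zeros(3),K(c),np.array(c["dist_coeffs"],float))[0].reshape(-1,2)
def save(c,n): cv2.imwrite("pics/"+n,cv2.cvtColor(c["pixels"],cv2.COLOR_RGB2BGR))
E
python3 - <<'E'
from h import *
import pickle
for n in("side","top"):
    c=capture(n); save(c,n+"0.png"); pickle.dump(c,open(n+"0.pkl","wb")); print(n,np.round(c["world_from_camera"],3).tolist(),c["vertical_fov"])
s=sense();print(s)
E
```

```text
side [[-0.883, 0.354, -0.308, 0.18], [-0.468, -0.691, 0.55, 0.563], [-0.018, 0.63, 0.776, 0.892], [0.0, 0.0, 0.0, 1.0]] 53.61701667112969
top [[0.009, 0.995, -0.097, 0.376], [-1.0, 0.01, 0.008, -0.005], [0.009, 0.097, 0.995, 1.141], [0.0, 0.0, 0.0, 1.0]] 49.119962950099335
{'t': 0.1, 'joints': array([-1.52081680e+00,  2.59258323e-01,  1.53593083e+00, -4.50521101e-05,
        1.34801063e+00, -2.02831632e-01]), 'joint_velocities': array([-0.00242436, -0.00012736, -0.0023723 ,  0.00078185,  0.00107313,
        0.002861  ]), 'effort': array([ 2.44617506e-03, -4.38207936e+01, -2.84643155e+01,  7.19207455e-02,
        3.61294008e-02, -5.97159237e-05]), 'eef_pos': array([ 0.13753623, -0.53204435,  0.22592437]), 'ee_rot': array([-3.11493233e+00, -3.95871260e-01, -1.23879565e-04]), 'force': array([0.29449913, 0.24791845, 0.1316213 ]), 'moment': array([-0.01578519, -0.05458774,  0.02049024]), 'grasp_force': 0.0, 'opening': 0.0931380307276307}
```

View pics/top0.png

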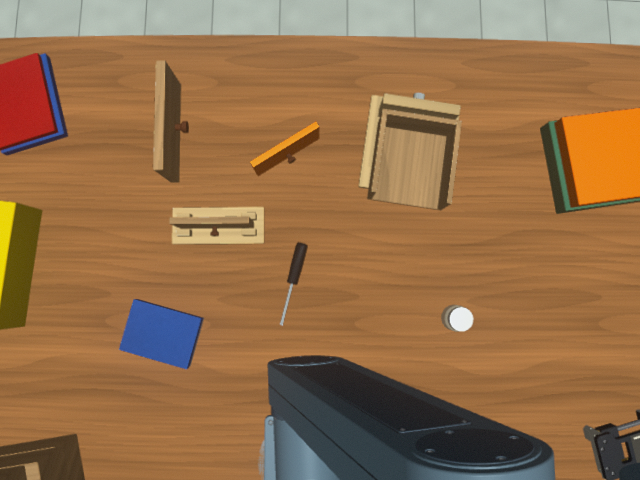

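View pics/side0.png

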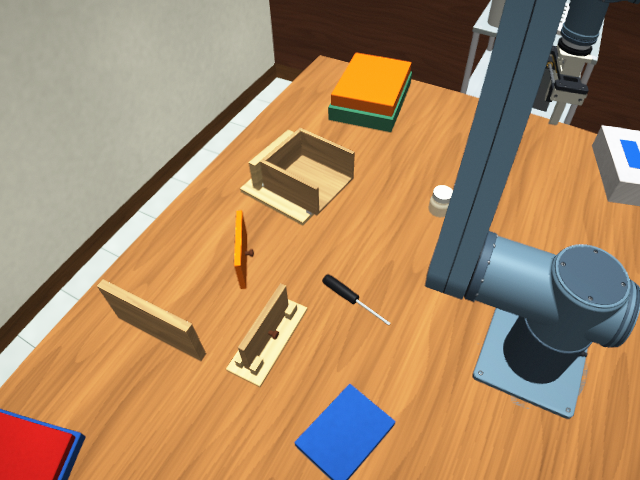

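Top view: the look-alikes are the large light board (165,120), the orange board (285,148) and the light board in the stand (212,220). I choose the one in the stand, since it is the smaller non-orange one, its knob is at (214,232) and it faces the robot. The drawer mouth runs from about (370,200) to (440,209). The screwdriver is at (295,265), the jar at (458,319) and the game box at (160,333). One close crop should confirm this.

```bash
python3 - <<'E'
import pickle;from h import *
c=pickle.load(open("top0.pkl","rb"));im=cv2.cvtColor(c["pixels"],cv2.COLOR_RGB2BGR)
a=cv2.resize(im[200:250,160:280],None,fx=5,fy=5,interpolation=cv2.INTER_CUBIC)
b=cv2.resize(im[140:215,355:475],None,fx=4.5,fy=4.5,interpolation=cv2.INTER_CUBIC)
o=np.zeros((600,600,3),np.uint8);o[:250,:600]=a;o[255:255+b.shape[0],:b.shape[1]]=b
cv2.imwrite("pics/crop1.png",o)
E
```

```text
(no output)
```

View pics/crop1.png

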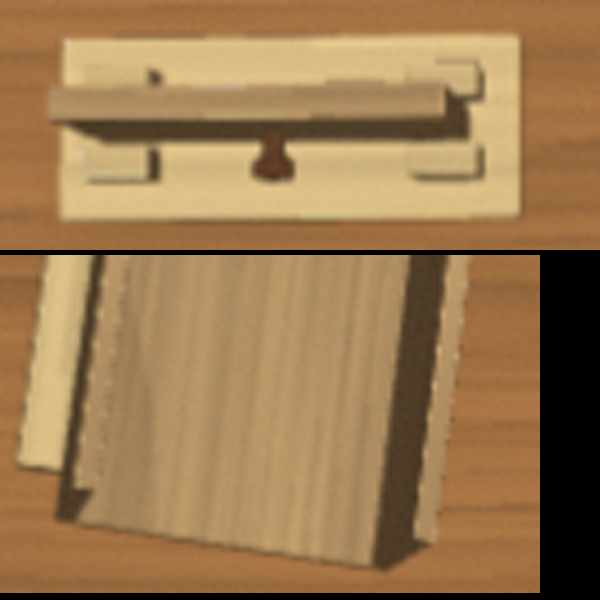

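The crop shows the knob on the stand board's robot side, at about (214,232). The board's top edge runs from (169.6,220) to (248.8,220). The drawer rim corners at the mouth are at about (371.7,191.8) on the left and (452,203.3) on the right. I now turn these into positions.

```bash
python3 - <<'E'
import pickle;from h import *
c=pickle.load(open("top0.pkl","rb"))
A=lambda x,y:(160+x/5,200+y/5)
B=lambda x,y:(355+x/4.5,140+(y-255)/4.5)
P=onz(c,[A(48,118),A(444,118),A(48,86),A(444,84)],.10);print(P.round(4),np.linalg.norm(P[0]-P[1]),P.mean(0))
M=onz(c,[B(75,488),B(437,540),B(413,540)],.13);print(M.round(4),np.linalg.norm(M[0]-M[1]),(M[0]+M[1])/2)
d=M[0]-M[1];print("drawer yaw",np.degrees(np.arctan2(-d[0],d[1])))
F=onz(c,[B(57,518),B(388,571)],.04);print(F.round(4),np.linalg.norm(F[0]-F[1]),F.mean(0)) 
d=F[0]-F[1];print("drawer yaw",np.degrees(np.arctan2(-d[0],d[1])))
from scipy.spatial.transform import Rotation as R
s=sense();print(R.from_rotvec(s["ee_rot"]).as_matrix().round(3))
E
```

```text
[[0.4984 0.2909 0.1   ]
 [0.4999 0.1318 0.1   ]
 [0.5114 0.2914 0.1   ]
 [0.5136 0.1321 0.1   ]] 0.15915190328492348 [0.5058308  0.21154607 0.1       ]
[[ 0.5614 -0.1105  0.13  ]
 [ 0.5405 -0.2686  0.13  ]
 [ 0.5403 -0.2581  0.13  ]] 0.1595101575531638 [ 0.55092033 -0.18956058  0.13      ]
drawer yaw -7.534381421820166
[[ 0.5634 -0.1114  0.04  ]
 [ 0.5399 -0.2684  0.04  ]] 0.15878466743416292 [ 0.5516726  -0.18991317  0.04      ]
drawer yaw -8.49351288618353
[[ 0.968  0.25  -0.   ]
 [ 0.25  -0.968  0.002]
 [ 0.    -0.002 -1.   ]]
```

The sizes check out: the board measures 159 mm and the drawer 159 mm. The board is at (0.506, 0.212) with yaw about 0.6°. The mouth is at (0.551, −0.190) with yaw about −8°. I'll set out now.

Call:
carry_out(increments=[[[16, 32, 0, 0.55, 0], [16, 32, 0, 0.55, 0], [16, 32, 0, 0.55, 0], [16, 32, 0, 0.55, 0], [16, 32, 0, 0.55, 0], [16, 32, 0, 0.55, 0], [16, 32, 0, 0.55, 0], [16, 32, 0, 0.55, 0], [16, 32, 0, 0.55, 0], [16, 32, 0, 0.55, 0]]], grip_force=30)

```text
t: 0.93
eef_pos: [0.2978, -0.2107, 0.2265]
ee_rot: [-2.874, -1.268, -0.0]
force: [1.4, -0.4, 0.7]
opening: 0.0933
grasp_force: 0.0
```

Call:
carry_out(increments=[[[16, 32, 0, 0.55, 0], [16, 32, 0, 0.55, 0], [16, 32, 0, 0.55, 0], [16, 32, 0, 0.55, 0], [16, 32, 0, 0.55, 0], [16, 32, 0, 0.55, 0], [16, 32, 0, 0.55, 0], [16, 32, 0, 0.55, 0], [16, 32, 0, 0.55, 0], [16, 32, 0, 0.55, 0]]])

```text
t: 1.77
eef_pos: [0.4577, 0.1095, 0.2264]
ee_rot: [-2.395, -2.033, 0.001]
force: [0.3, -0.0, 0.3]
opening: 0.0933
grasp_force: 0.0
```

Call:
carry_out(increments=[[[12, 26, 0, 0.4, 0], [12, 26, 0, 0.4, 0], [12, 26, 0, 0.4, 0], [12, 24, 0, 0.47, 0], [0, 0, -20, 0, 0], [0, 0, -20, 0, 0], [0, 0, -10, 0, 0], [0, 0, 0, 0, 0], [0, 0, 0, 0, 0], [0, 0, 0, 0, 0]]])

```text
t: 2.6
eef_pos: [0.5062, 0.2093, 0.1776]
ee_rot: [2.212, 2.23, 0.002]
force: [1.0, -0.4, 0.9]
opening: 0.0927
grasp_force: 0.0
```

```bash
python3 - <<'E'
from h import *
import pickle
c=capture("wrist"); save(c,"w1.png"); pickle.dump(c,open("w1.pkl","wb"))
print(np.array(c["world_from_camera"]).round(3).tolist(), sense()["eef_pos"])
print(proj(c,[[.506,.212,.1],[.506,.132,.1],[.506,.292,.1]]))
E
```

```text
[[1.0, -0.007, -0.003, 0.504], [0.008, 0.957, 0.29, 0.291], [0.001, -0.29, 0.957, 0.335], [0.0, 0.0, 0.0, 1.0]] [0.50633974 0.20930945 0.17790774]
[[322.40910817 247.23441846]
 [321.37343419 354.70926341]
 [323.64917522 117.52453604]]
```

View pics/w1.png

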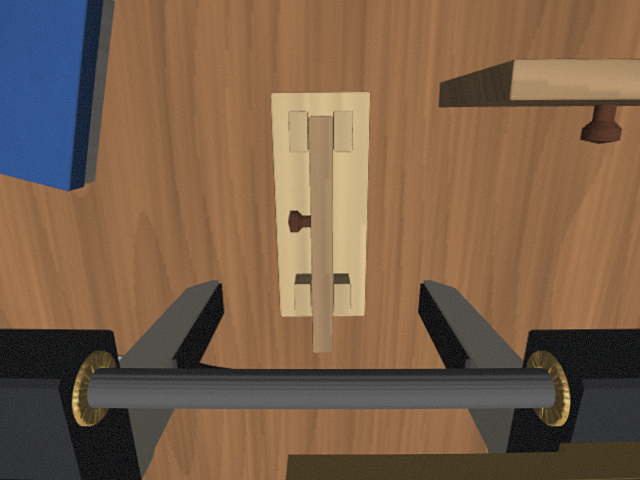

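The wrist view shows the board's top edge running from (320,116) to (322,352), with the knob at (297,221) on the robot side. That is within 2 mm of the prediction, so I descend to TCP z ≈ 0.067 and grip.

Call:
carry_out(increments=[[[-1, 2, -20, 0.05, 0], [0, 0, -25, 0, 0], [0, 0, -25, 0, 0], [0, 0, -20, 0, 0], [0, 0, -15, 0, 0], [0, 0, -5, 0, 0], [0, 0, 0, 0, 0], [0, 0, 0, 0, 0.5], [0, 0, 0, 0, 1], [0, 0, 0, 0, 1]]])

```text
t: 3.48
eef_pos: [0.5057, 0.2117, 0.0681]
ee_rot: [2.205, 2.236, 0.004]
force: [0.3, -1.0, 0.2]
opening: 0.0773
grasp_force: 0.0
```

Call:
carry_out(increments=[[[0, 0, 0, 0, 1], [0, 0, 0, 0, 1], [0, 0, 0, 0, 1], [0, 0, 0, 0, 1], [0, 0, 0, 0, 1], [0, 0, 0, 0, 1], [0, 0, 0, 0, 1], [0, 0, 0, 0, 1], [0, 0, 0, 0, 1], [0, 0, 0, 0, 1]]])

```text
t: 4.32
eef_pos: [0.5047, 0.2115, 0.0667]
ee_rot: [2.206, 2.237, 0.0]
force: [0.0, 0.2, 0.7]
opening: 0.014
grasp_force: 30.0
```

Call:
carry_out(increments=[[[0, 0, 10, 0, 1], [0, 0, 20, 0, 1], [0, 0, 20, 0, 1], [0, 0, 20, 0, 1], [-2, -15, 0, 0, 1], [-2, -25, 0, 0, 1], [-2, -30, 0, -0.1, 1], [-2, -30, 0, -0.2, 1], [-2, -30, 0, -0.2, 1], [-2, -30, 0, -0.2, 1]]])

```text
t: 5.15
eef_pos: [0.4919, 0.0504, 0.1372]
ee_rot: [-2.287, -2.154, 0.0]
force: [-0.7, -0.3, -1.7]
opening: 0.0137
grasp_force: 30.0
```

Call:
carry_out(increments=[[[-2, -30, 0, -0.2, 1], [-2, -30, 0, -0.2, 1], [-2, -30, 0, -0.2, 1], [-2, -30, 0, -0.2, 1], [0, -30, 0, 0, 1], [0, -30, 0, 0, 1], [0, -30, 0, 0, 1], [0, -15, 0, 0, 1], [0, -8, 0, 0, 1], [0, 0, 0, 0, 1]]])

```text
t: 5.98
eef_pos: [0.4844, -0.1829, 0.1369]
ee_rot: [2.377, 2.054, -0.0]
force: [0.5, 0.4, -2.2]
opening: 0.0137
grasp_force: 30.0
```

Call:
carry_out(increments=[[[0, 0, -10, 0, 1], [0, 0, -15, 0, 1], [0, 0, -10, 0, 1], [0, 0, -4, 0, 1], [0, 0, 0, 0, 1], [0, 0, 0, 0, 1], [0, 0, 0, 0, 1], [0, 0, 0, 0, 1], [0, 0, 0, 0, 1], [0, 0, 0, 0, 1]]])

```text
t: 6.82
eef_pos: [0.4848, -0.1816, 0.0981]
ee_rot: [2.374, 2.056, 0.0]
force: [-0.7, 0.4, -2.2]
opening: 0.0139
grasp_force: 30.0
```

```bash
python3 - <<'E'
from h import *
import pickle
o=np.zeros((480,800,3),np.uint8)
cs={n:capture(n) for n in("wrist","top","side")}
pickle.dump(cs,open("c2.pkl","wb"))
for n,c in cs.items(): save(c,n+"2.png")
s=sense();print(s["eef_pos"],s["ee_rot"],s["force"],s["moment"],s["opening"])
E
```

```text
[ 0.48464306 -0.18161316  0.09783497] [2.37440537e+00 2.05667598e+00 1.54743782e-04] [ 0.94824425 -0.79831863 -1.82892735] [-0.07961332 -0.10728653  0.01379462] 0.014130449672892264
```

View pics/wrist2.png

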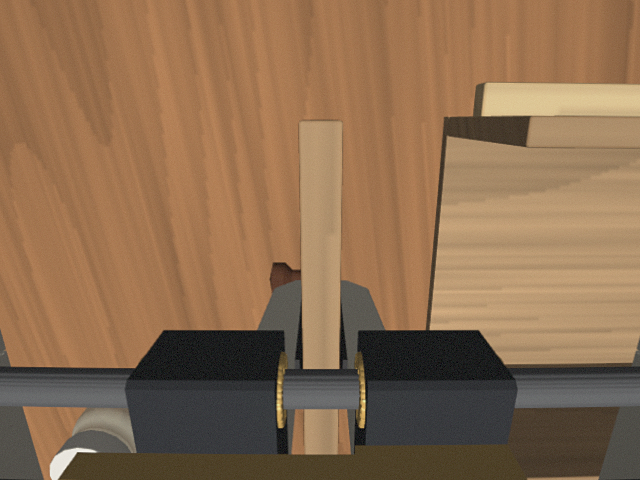

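View pics/side2.png

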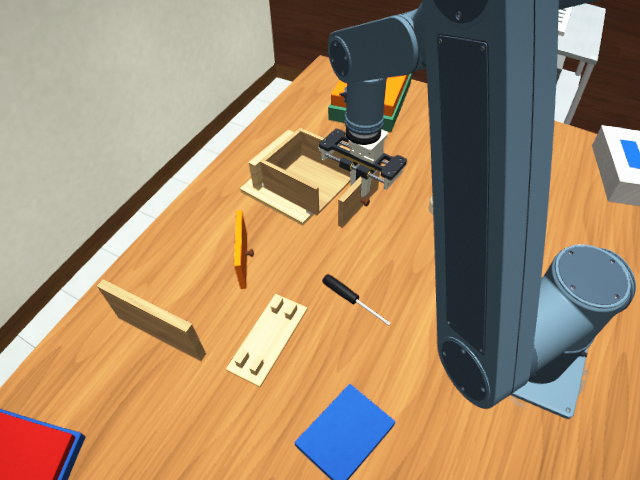

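The side view shows the board held upright, knob outwards, in front of the drawer, with the stand empty. In the wrist view the board's far end is at (300–342,121), and the drawer's left rim corner at the mouth is at (528,117) outer and (528,147) inner. I'll cast these rays to get the relative yaw and lateral offset.

```bash
python3 - <<'E'
import pickle;from h import *
cs=pickle.load(open("c2.pkl","rb"));c=cs["wrist"]
im=cv2.cvtColor(c["pixels"],cv2.COLOR_RGB2BGR)
g=cv2.resize(im[95:165,290:350],None,fx=5,fy=5,interpolation=cv2.INTER_CUBIC)
h=cv2.resize(im[75:165,430:560],None,fx=5,fy=5,interpolation=cv2.INTER_CUBIC)
t=cv2.cvtColor(cs["top"]["pixels"],cv2.COLOR_RGB2BGR)
o=np.zeros((600,800,3),np.uint8);o[:g.shape[0],:300]=g[:,:300];
h=h[:,:500];o[:h.shape[0],300:800]=h[:,:500]
cv2.imwrite("pics/crop3.png",o[:450])
P=onz(c,[(300.5,121.5),(341.5,121.5),(303,320),(340,320)],.131);print(P.round(4),np.linalg.norm(P[0]-P[1]))
W=onz(c,[(528,117),(528,147)],.130);print(W.round(4))
W=onz(c,[(445,117.5)],.04);print(W.round(4))
F=onz(c,[(446,135),(428,360)],.05);print(F.round(4))
d=F[0]-F[1];print("mouth yaw",np.degrees(np.arctan2(-d[0],d[1])))
a=-8*np.pi/180
E
```

```text
[[ 0.4888 -0.1005  0.131 ]
 [ 0.5015 -0.1024  0.131 ]
 [ 0.4788 -0.1689  0.131 ]
 [ 0.4921 -0.1708  0.131 ]] 0.012750028761362268
[[ 0.5599 -0.1092  0.13  ]
 [ 0.5599 -0.1185  0.13  ]]
[[ 0.5615 -0.1093  0.04  ]]
[[ 0.5584 -0.1177  0.05  ]
 [ 0.5407 -0.252   0.05  ]]
mouth yaw -7.512102010740062
```

View pics/crop3.png

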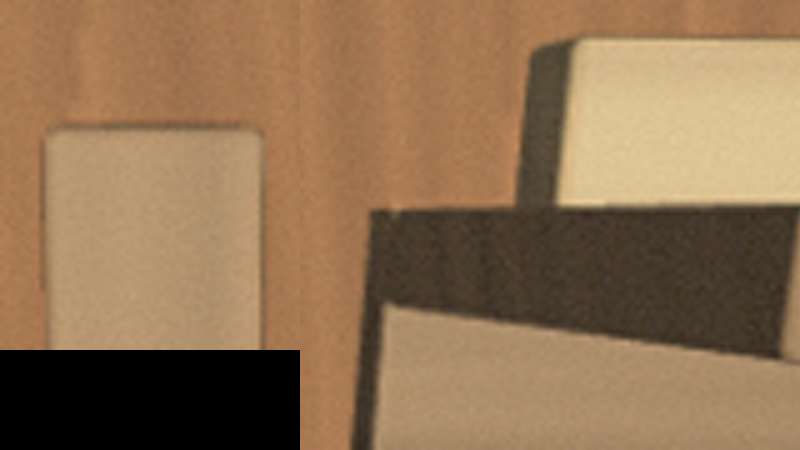

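The crop shows the rounded board end at row 120, columns 299–343, and the drawer's lower corner at (444,117). The lateral error is only about 1 mm. I'll fit the edge lines to pin the yaw.

```bash
python3 - <<'E'
import pickle;from h import *
cs=pickle.load(open("c2.pkl","rb"));c=cs["wrist"]
g=cv2.GaussianBlur(cv2.cvtColor(c["pixels"],cv2.COLOR_RGB2GRAY).astype(np.float32),(5,5),0)
gx=cv2.Sobel(g,cv2.CV_32F,1,0)
def fit(rows,c0,c1,sgn,z,name,chan=gx):
    pts=[(c0+np.argmax(sgn*chan[r,c0:c1]),r) for r in rows]
    P=onz(c,pts,z)
    for _ in range(4):
        k=np.polyfit(P[:,1],P[:,0],1);e=np.abs(P[:,0]-np.polyval(k,P[:,1]));P=P[e<max(2*np.median(e),3e-4)]
    print(name,"yaw",np.degrees(-np.arctan(k[0])).round(2),len(P),"x at y=-.19:",np.polyval(k,-.19).round(4))
fit(range(125,325),424,452,-1,.04,"drawer lower outer edge")
fit(range(140,325),427,456,1,.05,"drawer floor upper edge")
b=cv2.GaussianBlur(c["pixels"].astype(np.float32),(5,5),0);ratio=100*b[...,2]/b[...,0]
rx=cv2.Sobel(ratio,cv2.CV_32F,1,0)
fit(range(130,255),290,312,1,.131,"board outer",rx)
fit(range(130,275),330,352,-1,.131,"board inner",rx)
T=cs["top"]
E
```

```text
drawer lower outer edge yaw -8.15 190 x at y=-.19: 0.5492
drawer floor upper edge yaw -8.14 184 x at y=-.19: 0.5484
board outer yaw -8.29 125 x at y=-.19: 0.4752
board inner yaw -8.23 145 x at y=-.19: 0.4891
```

The yaw matches within 0.1°. The gap is about 59 mm and the board needs +1.1 mm sideways and −1 mm in height. I'll approach to within about 10 mm and check again.

Call:
carry_out(increments=[[[4, 0, -1, 0, 1], [8, -1, 0, 0, 1], [8, -1, 0, 0, 1], [8, -1, 0, 0, 1], [8, -1, 0, 0, 1], [8, -1, 0, 0, 1], [4, -1, 0, 0, 1], [1.7, 0, 0, 0, 1], [0, 0, 0, 0, 1], [0, 0, 0, 0, 1]]])

```text
t: 7.8
eef_pos: [0.534, -0.1873, 0.0964]
ee_rot: [-2.374, -2.057, 0.0]
force: [-0.7, 0.4, -2.4]
opening: 0.014
grasp_force: 30.0
```

```bash
python3 - <<'E'
from h import *
import pickle
c=capture("wrist"); pickle.dump(c,open("w4.pkl","wb"))
im=cv2.cvtColor(c["pixels"],cv2.COLOR_RGB2BGR)
cv2.imwrite("pics/w4c.png",cv2.resize(im[90:290,280:480],None,fx=3,fy=3,interpolation=cv2.INTER_CUBIC))
s=sense();print(s["eef_pos"],s["ee_rot"],s["force"])
E
```

```text
[ 0.53388907 -0.18732141  0.09650128] [-2.37399724e+00 -2.05661199e+00  4.63299153e-04] [ 0.28201293  0.72080689 -2.75830365]
```

View pics/w4c.png

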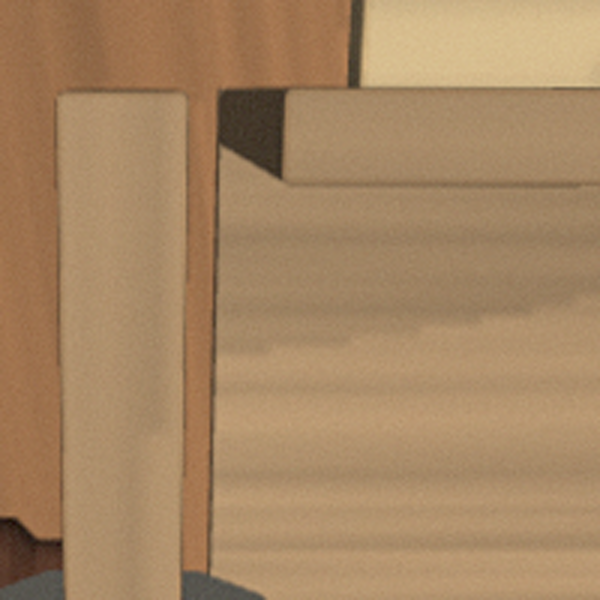

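The crop shows the board end at row 120.5 and the drawer rim's outer edge at row 119.5, with a gap of about 33 px. I'll compute the remainder.

```bash
python3 - <<'E'
import pickle;from h import *
c=pickle.load(open("w4.pkl","rb"))
q=lambda x,y:(280+x/3,90+y/3)
P=onz(c,[q(187,91.5),q(286,88)],.130);d=P[1]-P[0];a=np.radians(-8.17)
print(P.round(4),"gap",d@[np.cos(a),np.sin(a),0],"lat",d@[-np.sin(a),np.cos(a),0])
s=sense();m=np.array([.551,-.190,.085]);print("flush TCP est", np.degrees(2*np.arctan2(s["ee_rot"][1],s["ee_rot"][0]))%360-90)
E
```

```text
[[ 0.5509 -0.1078  0.13  ]
 [ 0.5611 -0.1089  0.13  ]] gap 0.010196814382478185 lat 0.00035534161172652334
flush TCP est -8.194731208889323
```

Call:
carry_out(increments=[[[2, 0, 0.2, 0, 1], [2, -0.3, 0, 0, 1], [2, -0.3, 0, 0, 1], [2, -0.3, 0, 0, 1], [2, -0.3, 0, 0, 1], [2, -0.3, 0, 0, 1], [2, -0.3, 0, 0, 1], [0, 0, 0, 0, 1], [0, 0, 0, 0, 1], [0, 0, 0, 0, 1]]])

```text
t: 8.68
eef_pos: [0.5478, -0.1892, 0.0967]
ee_rot: [-2.374, -2.056, 0.001]
force: [-3.9, 0.9, -0.8]
opening: 0.0139
grasp_force: 30.0
```

```bash
python3 - <<'E'
from h import *
fs=[]
for i in range(6):
    c=capture("side" if i else "wrist");s=sense();fs.append(s["force"])
print(np.mean(fs,0),np.std(fs,0),s["eef_pos"],s["ee_rot"],s["t"],s["moment"],s["opening"])
E
```

```text
[-4.14596176  0.14409544 -1.10016418] [0.42566331 0.43199762 0.33811727] [ 0.54790923 -0.1892473   0.09668395] [-2.37403693e+00 -2.05655461e+00  6.13498008e-04] 8.9833 [-0.03486565  0.66092489  0.03743282] 0.013944967324789049
```

The force is 4.1 N at about 4 mm, which agrees with the geometry. I'll go 6 mm further.

Call:
carry_out(increments=[[[1, -0.1, 0, 0, 1], [1, -0.2, 0, 0, 1], [1, -0.1, 0, 0, 1], [1, -0.2, 0, 0, 1], [1, -0.1, 0, 0, 1], [0.9, -0.1, 0, 0, 1], [0, 0, 0, 0, 1], [0, 0, 0, 0, 1], [0, 0, 0, 0, 1], [0, 0, 0, 0, 1]]])

```text
t: 9.82
eef_pos: [0.5527, -0.1899, 0.0967]
ee_rot: [-2.373, -2.056, 0.003]
force: [-8.8, -0.4, 2.2]
opening: 0.0138
grasp_force: 30.0
```

```bash
python3 - <<'E'
from h import *
import pickle
fs=[];cs={}
for i in range(6):
    n=["wrist","top","side"][i%3];cs[n]=capture(n);s=sense();fs.append(s["force"])
pickle.dump(cs,open("c5.pkl","wb"))
print(np.mean(fs,0),s["eef_pos"],s["ee_rot"],s["t"],s["moment"],s["opening"])
w=cv2.cvtColor(cs["wrist"]["pixels"],cv2.COLOR_RGB2BGR)[90:290,280:480]
t=cv2.cvtColor(cs["side"]["pixels"],cv2.COLOR_RGB2BGR)[110:240,230:430]
o=np.zeros((600,800,3),np.uint8)
o[:400,:400]=cv2.resize(w,(400,400),interpolation=cv2.INTER_CUBIC);o[:260,400:]=cv2.resize(t,(400,260),interpolation=cv2.INTER_CUBIC)
cv2.imwrite("pics/f5.png",o[:400])
E
```

```text
[-8.70332395  0.21140892  1.30636925] [ 0.55270187 -0.18988019  0.09668744] [-2.37248689 -2.05562701  0.00291519] 10.1167 [-0.0613137   1.24645691  0.09905693] 0.014080456589646339
```

View pics/f5.png

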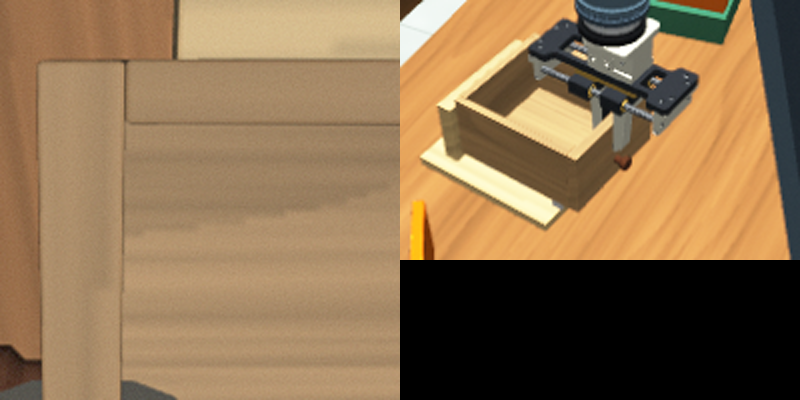

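The board sits flush on the drawer: the ends line up at row 61 and there is no gap. The force is 8.7 N and the carriage is at about 8.7 mm, so a final 1.5 mm nudge remains.

Call:
carry_out(increments=[[[0.5, -0.1, 0, 0, 1], [0.5, 0, 0, 0, 1], [0.5, -0.1, 0, 0, 1], [0, 0, 0, 0, 1], [0, 0, 0, 0, 1], [0, 0, 0, 0, 1], [0, 0, 0, 0, 1], [0, 0, 0, 0, 1], [0, 0, 0, 0, 1], [0, 0, 0, 0, 1]]])

```text
t: 10.95
eef_pos: [0.5538, -0.19, 0.0967]
ee_rot: [-2.372, -2.055, 0.004]
force: [-10.3, -0.1, 2.7]
opening: 0.0138
grasp_force: 30.0
```

```bash
python3 - <<'E'
from h import *
fs=[]
for i in range(6):
    c=capture("wrist");s=sense();fs.append(s["force"])
f=np.mean(fs,0);print(f,s["eef_pos"],s["ee_rot"],s["t"],s["joint_velocities"].round(4))
q=lambda x,y:(280+x/2,90+y/2)
g=cv2.GaussianBlur(cv2.cvtColor(c["pixels"],cv2.COLOR_RGB2GRAY).astype(np.float32),(3,3),0)
gy=np.abs(cv2.Sobel(g,cv2.CV_32F,0,1))
for u in (308,315,322,330,350,360): print(u,110+np.argmax(gy[110:130,u]))
E
```

```text
[-9.83801427  0.40897872  2.30337328] [ 0.55384787 -0.19006728  0.09667601] [-2.3721024  -2.05524586  0.00364968] 11.25 [-0.0007 -0.0004 -0.0009  0.0001  0.0003  0.0008]
308 121
315 121
322 121
330 121
350 121
360 121
```

The force is 9.8 N, the arm is steady, the edges are flush to the pixel (row 121 across both), and the grip is held. I'm handing in.

```bash
python3 -c "
from bench import sign_off; print(sign_off())"
```

```text
the job is handed in; nothing more can be done
None
```

I handed in the job with the drawer front still gripped and pressed upright onto the drawer, knob outwards, at about 9.8 N (roughly 10 mm of carriage travel); the side edge seen in the wrist view was flush, the height is by measurement, and the bystanders were not touched.

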